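# Show the underside of a bus link to the inspection camera

### The job

Take the aluminium bus link out of the blue-ended nest and hold it up to the inspection camera so that its underside can be checked: its middle straight in front of the lens and 12 cm from it, the underside facing squarely into the lens, its length level, parallel to the camera's tilt axle (either end may be left). Do not touch the camera or shift the other things on the bench, and finish while still holding the link there, motionless in the gripper.

Things in the scene. Friction and masses are not known exactly. Their poses are not given: they have to be found in the camera images.
- link_centre (a point): Centre (half-way up) of the loose bus link: a flat aluminium bar 30 x 135 x 6 mm with two holes, 0.11 kg (may differ by a third). Its axes: x across the 30 mm width, y along the 135 mm length, z out of the upper face; the underside looks to -z. At the start it lies flat in the nest, its centre 31 mm above the bench.
- nest: Fixed nest holding the link: dark steel base 62 x 170 x 10 mm with a blue saddle 46 x 34 mm under each link end. Origin: centre of the underside, on the bench; y along the link, z up. The link lies 28 mm above the bench between lips 4 mm high (play 2.5 mm a side, 3.5 mm an end). The middle 86 mm between the saddles is open: free long edges, 18 mm of air under the link.
- camera_stand: Fixed inspection camera, about 110 mm tall: round grey foot 90 mm across; dark fork, 83 mm over the axle knobs; between its arms a black barrel 38 mm thick, tilted about a level axle 75 mm above the bench. Origin: centre of the foot's underside; y along the axle; the barrel leans to the stand's -x side, roughly toward the robot.
- lens (a point): Centre of the lens, at the front end of the barrel inside a white ring light 46 mm across, 35 mm from the tilt axle. z is the optical axis, out of the lens, pointing upward and leaning 0.2 to 0.45 rad from vertical toward the robot; y lies along the level axle. The barrel is stiff and stays where it is.
- focus (a point): The point on the optical axis 120 mm in front of the lens, 155 mm from the axle, where the middle of the link is to be held; same axes as the lens.
- fuse: Bystander, leave it: loose white cartridge fuse 22 x 76 x 22 mm lying along its y; origin under its centre.
- capacitor: Bystander, leave it: loose yellow film capacitor, body 22 x 50 x 25 mm, with leads 100 mm long; lies along its y; origin under its centre.
- solder_spool: Bystander, leave it: loose solder spool 56 mm across, 32 mm high, standing flat; origin under its centre.
Not all that is in view belongs to the job. What is shaped like the part that bears link_centre but pink is not meant.

How it is judged:
On the way:
1. the link is lifted out of the nest in the gripper (height (world z) of link_centre above 0.06 m and contact force between bus_link and the fingers above 2 N and contact force between bus_link and nest below 0.1 N), for 0.2 s.
At the end, for the whole second after the job is handed in: Link centre within 20 mm of the point 120 mm in front of the lens; underside facing the lens within 0.16 rad; length within 0.16 rad of the axle direction; over 0.15 m above the bench, gripped with over 2 N, carried by nothing else and at rest (under 15 mm/s, 0.15 rad/s) (distance between link_centre and focus below 0.02 m and angle between the z axis of link_centre and the z axis of lens, either way round below 0.16 rad and angle between the y axis of link_centre and the y axis of lens, either way round below 0.16 rad and z of lens in the frame of link_centre below -0.08 m and height (world z) of link_centre above 0.15 m and contact force between bus_link and the fingers above 2 N and contact force between bus_link and nest below 0.1 N and linear speed of bus_link below 0.015 m/s and angular speed of bus_link below 0.15 rad/s); the arm keeps its last pose, push and grip.
It fails at once if the camera is touched (contact force between camera_stand and anything else above 1 N or distance of lens from where it was at the start of the episode above 0.005 m).
It fails at once if the white cartridge fuse is shifted by more than 25 mm (distance of fuse from where it was at the start of the episode above 0.025 m).
It fails at once if the yellow capacitor is shifted by more than 25 mm (distance of capacitor from where it was at the start of the episode above 0.025 m).
It fails at once if the solder spool is shifted by more than 25 mm (distance of solder_spool from where it was at the start of the episode above 0.025 m).
It also fails if it takes over 38 s, if anything falls off the work surface, if the arm or the gripper's body presses on something with over 40 N, if the wrist force passes 120 N, or if a joint passes its speed limit or range.

### The arm

A 6-joint arm with a two-finger parallel gripper is mounted at the origin on a cart in front of the work surface, level with it; the furniture and walls round the work are solid. World frame = base frame: x ahead of the robot, y to its left, z up, the work surface at z = 0. Lengths are in m, angles in rad, forces in N, time in s.
With the tool pointing down it reaches from about 0.35 to 0.85 m from the base axis. Payload 8.1 kg.
Tool frame: the origin (TCP) lies midway between the tips of the shut fingers; the grasp point (between the pads) lies 19 mm behind it; z points along the fingers, y is the line along which they close (so a half turn about z gives the same grasp; the last joint's range is limited). The gripper opens to 93 mm and grips with 3 to 60 N. Pads are 15 mm wide; open, the fingers measure 128 mm over their backs; the gripper's body (75 mm by 188 mm) begins 65 mm behind the grasp point.
Start: joints at [1.175, 0.13, 1.488, -0, 1.523, -0.085], TCP at [0.183, 0.571, 0.219] pointing down, gripper open.
Joint ranges: [-2.96, 2.96], [-0.89, 2.26], [0.02, 2.5], [-1.34, 4.48], [0, 2.73], [-2.66, 2.66]. Speed limits (rad/s): [2.39, 2.39, 2.79, 3.14, 3.14, 3.14].

### API

Orientations are given as a rotation vector (axis times angle).
In Python, from plant import read_state, read_camera, camera_model, close_job gives the robot as it stands. The module is installed in compiled form; this text tells all that it offers.
- The arm moves only by the tool carry_out, never from a script. Its argument "moves" is a list of rows, each an object of numbers: "jaw": the finger opening in m, from 0 to 0.093; "dx", "dy", "dz": the shift along the tool's x, y, z in m; "yaw": the turn about the tool's z in rad. In form: [{"jaw": .., "dx": .., "dy": .., "dz": .., "yaw": ..}, ...]. A call has 1 to 8 rows; each row shifts and turns the commanded pose from where the row before left it, along the tool's axes as they then stand; what a row does not reach is not made up. A row lasts 1/8 s, in which the tool goes at most 62.5 mm and 10.7 degrees, less where a joint would pass 70% of its speed; a pose out of reach is approached as far as the arm can. A call is refused whole if a number of a shift passes 0.0625 or a number of a turn 0.188, either way. A call with a gripper value outside its range is refused whole. The fingers move at their own pace and stop on an object; "grip_force" is the grip in N (left out, the last holds). Time passes only in rows, so rows that do not move let the fingers close. It gives the time, the measured TCP pose, the force, the opening and the grip force at its end, in the units of the state.
- read_state(): the state, without advancing time (a new reading comes with each control period).
- read_camera(name): name is "scene" or "top"; returns the picture (400x640x3 uint8, red, green, blue); there is no depth.
- camera_model(name): a dict with "camera_matrix" (3x3 intrinsics, pixels), "k1" (the pictures are not rectified: a ray, as slopes to the right and down, at radius r is drawn at 1 + k1 r^2 times it, then the intrinsics apply), "view" (4x4, takes a point from world to camera coordinates). Camera axes: x right, y up, looking along -z (the intrinsics and any distortion apply to the point x, -y, -z); pixel columns grow to the right and rows downward; lengths in m; the calibration is good to about 2 mm. A picture is of the moment at which its call begins. camera_model takes no time and is no camera call.
- close_job(): hands the job in; it is judged then, once.
The state is a dict: "t": time; "q": joint angles; "dq": joint speeds; "joint_torque": joint torques, N m; "tool_pos": TCP position; "orientation": TCP orientation; "force": force on the tool from outside, world axes, zero at the start; "wrist_torque": the same for the moment, N m; "opening": finger opening in m; "gripper_force": force on a finger pad.
Only numpy, scipy, OpenCV 4.12 (cv2) and the standard library are available. Lean on these libraries where they do the work, as an engineer would, in place of code of your own. Each camera call takes 0.05 s, during which the arm holds its last target. There are 200 camera calls.

## Working session

There is one attempt and no reset: what is moved stays moved. The work goes in short steps, Python scripts to look and compute and a tool call to move; the robot and the scene stay as the last step left them, time stands still between calls to the robot, and variables do not carry over. Pictures are saved under pics/ and viewed, at most 10 in all, crops included, and the job is handed in when it is done.

Besides the shell and the picture viewer there is one more tool, called after "Call:" as name(argument=value, ...) on one line, values as JSON. carry_out: Moves the arm, as the interface text tells. Its arguments: {"type":"object","properties":{"moves":{"type":"array","items":{"type":"object","properties":{"jaw":{"type":"number"},"dx":{"type":"number"},"dy":{"type":"number"},"dz":{"type":"number"},"yaw":{"type":"number"}}}},"grip_force":{"type":"number"}},"required":["moves"]}

```bash
mkdir -p pics; ls; python3 - <<'E'
from plant import *
import cv2
print(read_state())
for n in("scene","top"):
    im=read_camera(n); cv2.imwrite(f"pics/{n}0.png",im[:,:,::-1]); m=camera_model(n); print(n,m)
E
```

```text
pics
{'t': 0.0, 'q': array([ 1.17461622e+00,  1.31159155e-01,  1.48926630e+00, -8.55436785e-05,
        1.52296763e+00, -8.54175004e-02]), 'dq': array([ 2.10752217e-03,  1.69799906e-03, -8.20191439e-04, -8.91091855e-04,
        5.47407307e-04, -3.15598826e-05]), 'joint_torque': array([ 1.43219222e-05, -5.59812212e+01, -4.91775906e+01,  7.66903907e-02,
        3.49013472e-02, -1.36572826e-04]), 'tool_pos': array([0.18327473, 0.57073847, 0.21759576]), 'orientation': array([-4.86122624e-01, -3.10340219e+00,  2.77821598e-03]), 'force': array([-0.23582667,  0.57350551,  0.70804721]), 'wrist_torque': array([-0.06334368, -0.00315627, -0.01568288]), 'gripper_force': 0.0, 'opening': 0.09321637761110306}
scene {'camera_matrix': array([[438.24291082,   0.        , 319.31167728],
       [  0.        , 438.24291082, 204.22136159],
       [  0.        ,   0.        ,   1.        ]]), 'k1': -0.06726757663025205, 'view': array([[ 0.54228767, -0.84014554,  0.0089192 , -0.34280607],
       [ 0.52419626,  0.34661034,  0.7778686 , -0.4170241 ],
       [-0.65661432, -0.41715313,  0.62836366, -0.73459452],
       [ 0.        ,  0.        ,  0.        ,  1.        ]])}
top {'camera_matrix': array([[382.82649587,   0.        , 317.43762291],
       [  0.        , 382.82649587, 205.63905043],
       [  0.        ,   0.        ,   1.        ]]), 'k1': -0.010811954285474141, 'view': array([[ 0.02371013, -0.99942742,  0.02413819, -0.08165818],
       [ 0.98816942,  0.02708892,  0.15095495, -0.56431163],
       [-0.15152239,  0.02027346,  0.9882459 , -1.04133695],
       [ 0.        ,  0.        ,  0.        ,  1.        ]])}
```

View pics/scene0.png

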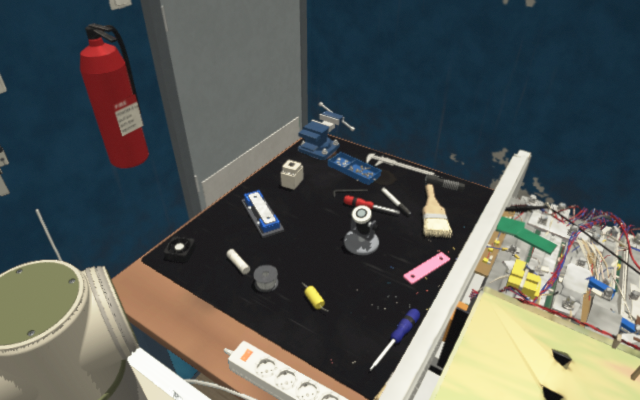

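View pics/top0.png

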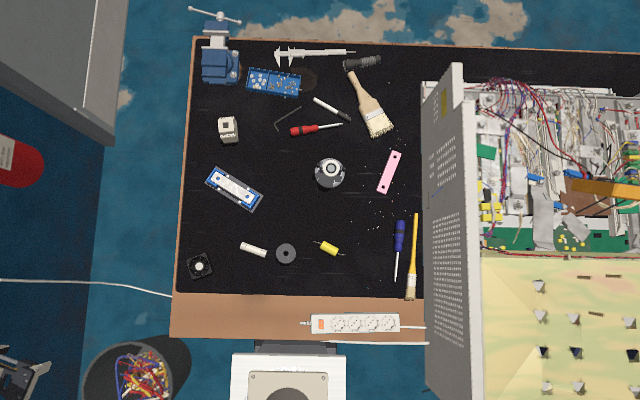

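Candidates for the link: the white/silver bar between blue ends at scene (263,210) / top (234,188), and the pink bar at scene (427,267) / top (389,172). The first fits, since it is aluminium and in the blue-ended nest. I'll confirm it in an enlarged crop, together with the camera stand.

```bash
cat > h.py <<'E'
import numpy as np, cv2
from plant import *
def ray(n,uv):
    m=camera_model(n);K=m["camera_matrix"];V=m["view"];k=m["k1"]
    p=cv2.undistortPoints(np.array([[uv]],float),K,np.array([k,0,0,0,0]))[0,0]
    d=V[:3,:3].T@np.array([p[0],-p[1],-1]);o=-V[:3,:3].T@V[:3,3]
    return o,d/np.linalg.norm(d)
def plane(n,uv,z):
    o,d=ray(n,uv);return o+d*(z-o[2])/d[2]
def tri(uvs,uvt):
    (a,d),(b,e)=ray("scene",uvs),ray("top",uvt)
    s,t=np.linalg.lstsq(np.c_[d,-e],b-a,rcond=None)[0]
    P,Q=a+s*d,b+t*e;return (P+Q)/2,np.linalg.norm(P-Q)
def proj(n,p):
    m=camera_model(n);V=m["view"];K=m["camera_matrix"];c=V[:3,:3]@np.array(p)+V[:3,3]
    x,y=c[0]/-c[2],-c[1]/-c[2];f=1+m["k1"]*(x*x+y*y)
    return K[0,0]*x*f+K[0,2],K[1,1]*y*f+K[1,2]
E
python3 - <<'E'
from h import *
s=cv2.imread("pics/scene0.png");t=cv2.imread("pics/top0.png")
def c(im,x,y,w=64,h=50): return cv2.resize(im[y:y+h,x:x+w],(400,300),interpolation=cv2.INTER_CUBIC)
cv2.imwrite("pics/crop1.png",np.vstack([np.hstack([c(s,230,185),c(s,330,203)]),np.hstack([c(t,202,163),c(t,298,149)])]))
E
```

```text
(no output)
```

View pics/crop1.png

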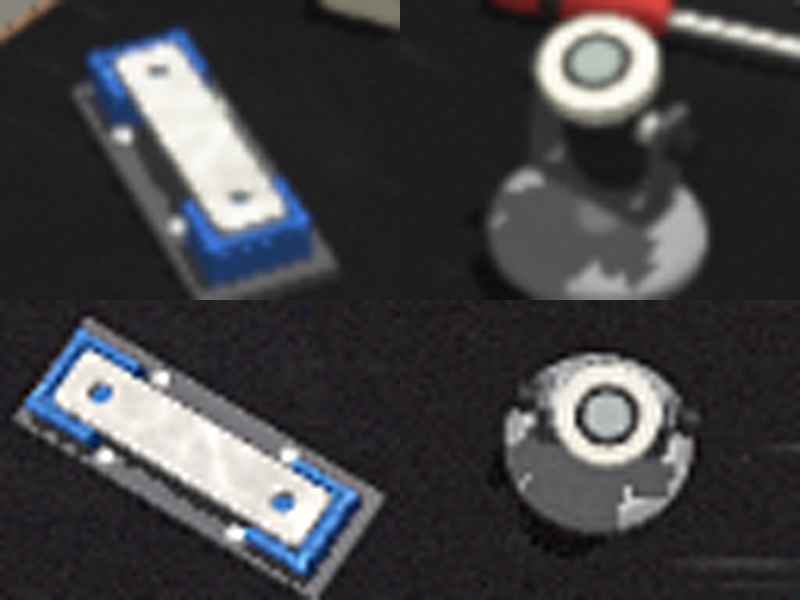

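The crops confirm it: silver bar with two holes between blue saddles (scene holes at about (255,197) and (268,218); top at about (218,178) and (247,197)). Stand: lens at scene (361,213) / top (331,168), foot centre at top (330,173), axle knobs at top (318,166) and (344,169).

```bash
python3 - <<'E'
from h import *
np.set_printoptions(precision=4,suppress=True)
h1,h2=tri((255.3,196.7),(218,178.3)),tri((268.4,217.8),(247.3,196.7));print("holes tri",h1,h2)
a,b=plane("top",(218,178.3),.034),plane("top",(247.3,196.7),.034);print("holes plane",a,b,np.linalg.norm(a-b),(a+b)/2,np.arctan2(*(a-b)[[1,0]]))
im=cv2.imread("pics/top0.png")
hsv=cv2.cvtColor(im,cv2.COLOR_BGR2HSV)
for n,R in(("scene",(225,180,70,60)),("top",(200,160,70,55))):
    im=cv2.imread(f"pics/{n}0.png");x,y,w,h=R;c=im[y:y+h,x:x+w]
    hs=cv2.cvtColor(c,cv2.COLOR_BGR2HSV);m=((hs[...,1]<60)&(hs[...,2]>150)).astype(np.uint8)
    C=max(cv2.findContours(m,0,1)[0],key=cv2.contourArea);r=cv2.minAreaRect(C)
    B=cv2.boxPoints(r)+[x,y];P=np.array([plane(n,q,.034) for q in B]);print(n,r,P.mean(0),[np.linalg.norm(P[i]-P[i-1]) for i in range(4)],(P[1]-P[0])[:2],(P[2]-P[1])[:2])
L,e=tri((361.2,213.3),(331.1,167.8));print("lens",L,e)
for z in(0,.005,.01): print("foot",plane("top",(330,172.9),z), plane("scene",(361.6,242),z))
k1,k2=plane("top",(318,165.7),.075),plane("top",(344.4,168.7),.075);print("knobs",k1,k2,np.linalg.norm(k1-k2),(k1+k2)/2,np.arctan2(*(k1-k2)[[1,0]]))
print("knob scene",plane("scene",(374.5,224.3),.075))
for nm,uv in(("fuse",(254,250)),("spool",(286,253)),("cap",(329,248))):print(nm,plane("top",uv,.015))
E
```

```text
holes tri (array([0.64  , 0.2198, 0.0339]), np.float64(0.0017486414770801987)) (array([0.5886, 0.1331, 0.034 ]), np.float64(0.0016042406971467577))
holes plane [0.6394 0.2204 0.034 ] [0.5881 0.1337 0.034 ] 0.10077280923543193 [0.6137 0.1771 0.034 ] 1.0363728592602157
scene ((36.61158752441406, 27.431331634521484), (36.09721374511719, 11.464632034301758), 58.392494201660156) [0.6148 0.1772 0.034 ] [np.float64(0.144656894994593), np.float64(0.037404656899560296), np.float64(0.14820868125953324), np.float64(0.03347077911398369)] [ 0.0371 -0.0051] [-0.0771 -0.1266]
top ((33.039608001708984, 25.934762954711914), (46.2806396484375, 13.707127571105957), 31.263729095458984) [0.6184 0.1763 0.034 ] [np.float64(0.13448798141174387), np.float64(0.03952893211701978), np.float64(0.13518464625929405), np.float64(0.03920422636921082)] [ 0.0351 -0.0181] [-0.0673 -0.1173]
lens [ 0.6613 -0.1006  0.107 ] 0.0001548687958263432
foot [ 0.673  -0.1033  0.    ] [ 0.6761 -0.1022  0.    ]
foot [ 0.6718 -0.1031  0.005 ] [ 0.6714 -0.1044  0.005 ]
foot [ 0.6706 -0.1028  0.01  ] [ 0.6666 -0.1066  0.01  ]
knobs [ 0.6745 -0.0655  0.075 ] [ 0.6681 -0.1395  0.075 ] 0.07435877046735678 [ 0.6713 -0.1025  0.075 ] 1.4845433160500126
knob scene [ 0.6771 -0.1318  0.075 ]
fuse [0.4378 0.11   0.015 ]
spool [0.4316 0.0186 0.015 ]
cap [ 0.4488 -0.1038  0.015 ]
```

Link centre is (0.614, 0.177, 0.031) at heading 1.036. The lens is at (0.661, -0.101, 0.107), leaning about 0.3 rad, so the focus is near (0.626, -0.099, 0.223). The holes come out 101 mm apart at z = 34 mm and the lens 34 mm from the axle, all plausible.

The moves have no tilt of their own, so I need to see how the arm behaves at its reach limit. I'll raise it in free space while yawing toward the link's heading.

Call:
carry_out(moves=[{"dz": -0.06,"yaw": 0.18},{"dz": -0.06,"yaw": 0.18},{"dz": -0.06,"yaw": 0.18},{"dz": -0.06,"yaw": 0.18},{"dz": -0.06,"yaw": 0.18},{"dz": -0.06,"yaw": 0.18},{"dz": -0.06,"yaw": 0.18},{"dz": -0.06,"yaw": 0.18}])

```text
invalid input at $.moves[0]: expected keys jaw, dx, dy, dz, yaw
```

```bash
python3 - <<'E'
from h import *
from scipy.spatial.transform import Rotation as R
s=read_state();print(s['t'],s['q'].round(3),s['tool_pos'].round(3));print(R.from_rotvec(s['orientation']).as_matrix().round(3))
E
```

```text
0.1 [ 1.175  0.131  1.489  0.     1.523 -0.085] [0.183 0.571 0.218]
[[-0.952  0.306 -0.001]
 [ 0.306  0.952 -0.002]
 [ 0.    -0.002 -1.   ]]
```

Call:
carry_out(moves=[{"jaw": 0.093,"dx": 0,"dy": 0,"dz": -0.06,"yaw": 0.18},{"jaw": 0.093,"dx": 0,"dy": 0,"dz": -0.06,"yaw": 0.18},{"jaw": 0.093,"dx": 0,"dy": 0,"dz": -0.06,"yaw": 0.18},{"jaw": 0.093,"dx": 0,"dy": 0,"dz": -0.06,"yaw": 0.18},{"jaw": 0.093,"dx": 0,"dy": 0,"dz": -0.06,"yaw": 0.18},{"jaw": 0.093,"dx": 0,"dy": 0,"dz": -0.06,"yaw": 0.18},{"jaw": 0.093,"dx": 0,"dy": 0,"dz": -0.06,"yaw": 0.18},{"jaw": 0.093,"dx": 0,"dy": 0,"dz": -0.06,"yaw": 0.18}])

```text
t: 1.1
tool_pos: [0.182, 0.5652, 0.6509]
orientation: [-2.29, -2.143, -0.014]
force: [0.9, 1.3, 0.7]
opening: 0.0935
gripper_force: 0.0
```

```bash
python3 - <<'E'
from h import *
from scipy.spatial.transform import Rotation as R
s=read_state();print(s['t'],s['q'].round(3),s['tool_pos'].round(3));print(R.from_rotvec(s['orientation']).as_matrix().round(3))
E
```

```text
1.1 [1.172e+00 5.760e-01 8.100e-02 2.000e-03 2.474e+00 1.240e+00] [0.182 0.565 0.651]
[[ 0.066  0.998  0.003]
 [ 0.998 -0.066  0.01 ]
 [ 0.01   0.002 -1.   ]]
```

Call:
carry_out(moves=[{"jaw": 0.093,"dx": 0,"dy": 0,"dz": -0.06,"yaw": 0},{"jaw": 0.093,"dx": 0,"dy": 0,"dz": -0.06,"yaw": 0},{"jaw": 0.093,"dx": 0,"dy": 0,"dz": -0.06,"yaw": 0}])

```text
t: 1.48
tool_pos: [0.1591, 0.4941, 0.7289]
orientation: [-2.258, -2.121, -0.116]
force: [-1.0, -0.3, 0.4]
opening: 0.0929
gripper_force: 0.0
```

```bash
cat > st.py <<'E'
from h import *
from scipy.spatial.transform import Rotation as R
s=read_state();print(s['t'],s['q'].round(3),s['tool_pos'].round(3),s['opening'].round(4),s['gripper_force'],s['force'].round(1));print(R.from_rotvec(s['orientation']).as_matrix().round(3))
E
python3 st.py
```

```text
Traceback (most recent call last):
  File "st.py", line 3, in <module>
    s=read_state();print(s['t'],s['q'].round(3),s['tool_pos'].round(3),s['opening'].round(4),s['gripper_force'],s['force'].round(1));print(R.from_rotvec(s['orientation']).as_matrix().round(3))
                                                                       ^^^^^^^^^^^^^^^^^^
AttributeError: 'float' object has no attribute 'round'
```

The limit does tilt the tool. Next I'll see whether the tilt persists on coming back.

Call:
carry_out(moves=[{"jaw": 0.093,"dx": 0,"dy": 0,"dz": 0.06,"yaw": 0},{"jaw": 0.093,"dx": 0,"dy": 0,"dz": 0.06,"yaw": 0},{"jaw": 0.093,"dx": 0,"dy": 0,"dz": 0.06,"yaw": 0}])

```text
t: 1.85
tool_pos: [0.1648, 0.5103, 0.6208]
orientation: [-2.256, -2.12, -0.121]
force: [0.4, 0.9, 1.9]
opening: 0.0933
gripper_force: 0.0
```

```bash
sed -i "s/s\['opening'\].round(4)/s['opening']/" st.py
python3 st.py
```

```text
1.85 [1.156 0.104 0.762 0.012 2.186 1.226] [0.165 0.51  0.621] 0.0932943260205323 0.0 [0.4 0.9 1.9]
[[ 0.061  0.998  0.027]
 [ 0.994 -0.063  0.085]
 [ 0.087  0.022 -0.996]]
```

The commanded pose follows the pose reached, so tilt of about 0.09 rad outward was gained and kept. That is the mechanism for the 0.3 rad lean. For the grasp, this tilt lies along the link and is harmless. Now the move to above the link.

```bash
cat > go.py <<'E'
import sys
from h import *
from scipy.spatial.transform import Rotation as R
# args: x y z heading(of tool y)
x,y,z,hd=map(float,sys.argv[1:5]);s=read_state();M=R.from_rotvec(s['orientation']).as_matrix()
f=lambda w:(M@R.from_rotvec([0,0,w]).as_matrix())
ws=np.linspace(-3.1,3.1,6201);e=[abs(np.angle(np.exp(1j*(np.arctan2(*f(w)[[1,0],1])-hd)))) for w in ws];w=ws[int(np.argmin(e))]
d=np.array([x,y,z])-s['tool_pos'];print("yaw",w.round(3),"shift after yaw",(f(w).T@d).round(4),"before",(M.T@d).round(4),"len",np.linalg.norm(d).round(3));print("tool z",M[:,2].round(3))
E
python3 go.py .614 .177 .15 -.535
```

```text
yaw 0.473 shift after yaw [-0.0977  0.5657  0.4527] before [-0.3447  0.459   0.4527] len 0.731
tool z [ 0.027  0.085 -0.996]
```

Call:
carry_out(moves=[{"jaw": 0.093,"dx": 0,"dy": 0,"dz": 0,"yaw": 0.158},{"jaw": 0.093,"dx": 0,"dy": 0,"dz": 0,"yaw": 0.158},{"jaw": 0.093,"dx": 0,"dy": 0,"dz": 0,"yaw": 0.157},{"jaw": 0.093,"dx": -0.0075,"dy": 0.0435,"dz": 0.0348,"yaw": 0},{"jaw": 0.093,"dx": -0.0075,"dy": 0.0435,"dz": 0.0348,"yaw": 0},{"jaw": 0.093,"dx": -0.0075,"dy": 0.0435,"dz": 0.0348,"yaw": 0},{"jaw": 0.093,"dx": -0.0075,"dy": 0.0435,"dz": 0.0348,"yaw": 0},{"jaw": 0.093,"dx": -0.0075,"dy": 0.0435,"dz": 0.0348,"yaw": 0}])

```text
t: 2.85
tool_pos: [0.3382, 0.3807, 0.4389]
orientation: [-2.677, -1.525, -0.097]
force: [0.8, -0.1, -0.3]
opening: 0.0925
gripper_force: 0.0
```

Call:
carry_out(moves=[{"jaw": 0.093,"dx": -0.0075,"dy": 0.0435,"dz": 0.0348,"yaw": 0},{"jaw": 0.093,"dx": -0.0075,"dy": 0.0435,"dz": 0.0348,"yaw": 0},{"jaw": 0.093,"dx": -0.0075,"dy": 0.0435,"dz": 0.0348,"yaw": 0},{"jaw": 0.093,"dx": -0.0075,"dy": 0.0435,"dz": 0.0348,"yaw": 0},{"jaw": 0.093,"dx": -0.0075,"dy": 0.0435,"dz": 0.0348,"yaw": 0},{"jaw": 0.093,"dx": -0.0075,"dy": 0.0435,"dz": 0.0348,"yaw": 0},{"jaw": 0.093,"dx": -0.0075,"dy": 0.0435,"dz": 0.0348,"yaw": 0},{"jaw": 0.07,"dx": -0.0075,"dy": 0.0435,"dz": 0.0348,"yaw": 0}])

```text
t: 3.85
tool_pos: [0.6141, 0.1751, 0.1496]
orientation: [-2.677, -1.524, -0.097]
force: [0.5, 0.6, 0.4]
opening: 0.087
gripper_force: 0.0
```

```bash
python3 st.py; python3 go.py .614 .177 .016 -.535
python3 - <<'E'
from h import *
cv2.imwrite("pics/s1.png",cv2.resize(cv2.cvtColor(read_camera("scene"),cv2.COLOR_RGB2BGR)[120:270,180:420],(800,500)))
E
```

```text
3.85 [0.151 0.229 1.508 0.079 1.368 0.672] [0.614 0.175 0.15 ] 0.08700187688874857 0.0 [0.5 0.6 0.4]
[[ 0.509  0.86   0.025]
 [ 0.856 -0.51   0.083]
 [ 0.084 -0.02  -0.996]]
yaw 0.0 shift after yaw [-0.0096  0.0016  0.1332] before [-0.0096  0.0016  0.1332] len 0.134
tool z [ 0.025  0.083 -0.996]
```

View pics/s1.png

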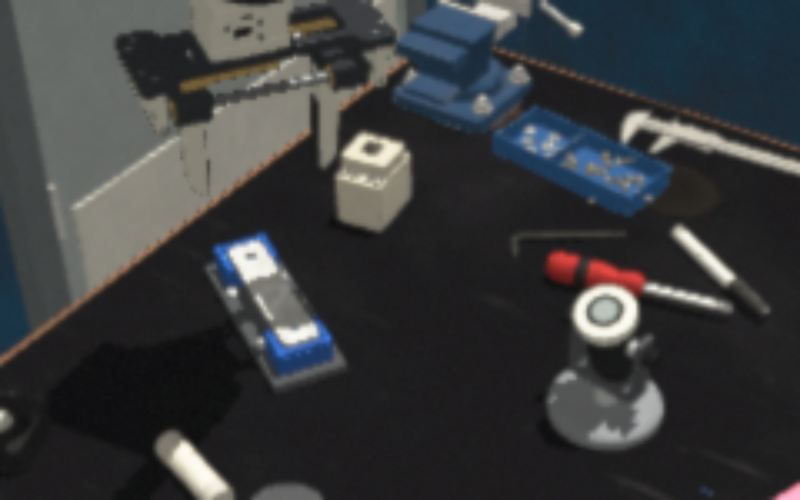

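The picture shows the fingers straddling the link's line above the nest (tips at full-frame (240,177) and (278,170)). The nest and link have not moved. Descending.

Call:
carry_out(moves=[{"jaw": 0.07,"dx": -0.0032,"dy": 0.0006,"dz": 0.045,"yaw": 0},{"jaw": 0.07,"dx": -0.0032,"dy": 0.0005,"dz": 0.045,"yaw": 0},{"jaw": 0.07,"dx": -0.0022,"dy": 0.0005,"dz": 0.03,"yaw": 0},{"jaw": 0.07,"dx": -0.001,"dy": 0,"dz": 0.013,"yaw": 0},{"jaw": 0.07,"dx": 0,"dy": 0,"dz": 0,"yaw": 0}])

```text
t: 4.53
tool_pos: [0.6127, 0.178, 0.0171]
orientation: [-2.677, -1.524, -0.095]
force: [0.2, 1.1, -0.0]
opening: 0.07
gripper_force: 0.0
```

```bash
python3 st.py; python3 go.py .614 .177 .016 -.535
python3 - <<'E'
from h import *
cv2.imwrite("pics/s2.png",np.hstack([cv2.resize(cv2.cvtColor(read_camera(n),cv2.COLOR_RGB2BGR)[y:y+75,x:x+60],(400,500)) for n,x,y in(("scene",230,165),("top",205,150))]))
E
```

```text
4.525 [0.156 0.365 1.6   0.085 1.141 0.658] [0.613 0.178 0.017] 0.07004262886778223 0.0 [ 0.2  1.1 -0. ]
[[ 0.509  0.86   0.024]
 [ 0.857 -0.509  0.082]
 [ 0.083 -0.021 -0.996]]
yaw 0.0 shift after yaw [-0.0003  0.0017  0.0011] before [-0.0003  0.0017  0.0011] len 0.002
tool z [ 0.024  0.082 -0.996]
```

View pics/s2.png

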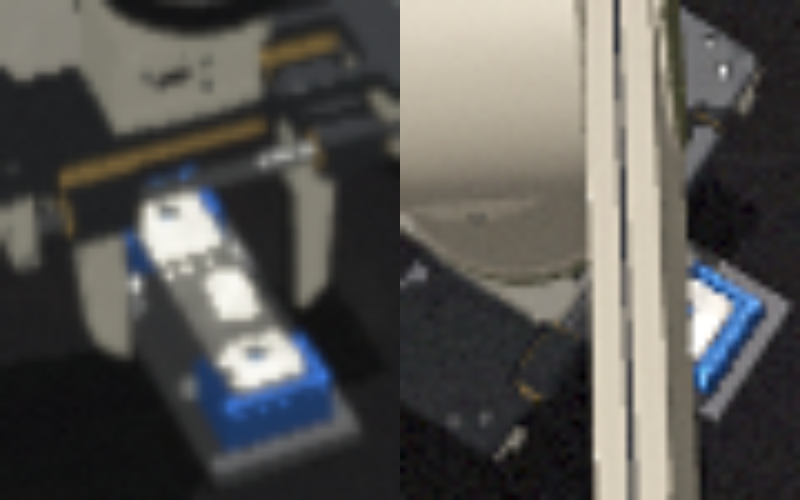

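The fingers straddle the bar's free middle, one at each long edge (scene crop: finger tips at about (115,350) and (310,300)). Closing.

Call:
carry_out(moves=[{"jaw": 0.04,"dx": 0,"dy": 0.001,"dz": 0.001,"yaw": 0},{"jaw": 0.04,"dx": 0,"dy": 0,"dz": 0,"yaw": 0},{"jaw": 0.0,"dx": 0,"dy": 0,"dz": 0,"yaw": 0},{"jaw": 0.0,"dx": 0,"dy": 0,"dz": 0,"yaw": 0},{"jaw": 0.0,"dx": 0,"dy": 0,"dz": 0,"yaw": 0},{"jaw": 0.0,"dx": 0,"dy": 0,"dz": 0,"yaw": 0}], grip_force=40)

```text
t: 5.38
tool_pos: [0.6144, 0.1776, 0.017]
orientation: [-2.678, -1.525, -0.098]
force: [-0.7, -0.3, 1.2]
opening: 0.0292
gripper_force: 40.0
```

```bash
python3 st.py
```

```text
5.375 [0.155 0.368 1.598 0.085 1.139 0.656] [0.614 0.178 0.017] 0.029152360869778272 40.00022828578949 [-0.7 -0.3  1.2]
[[ 0.509  0.86   0.026]
 [ 0.857 -0.509  0.083]
 [ 0.084 -0.02  -0.996]]
```

Gripped: opening 29 mm at 40 N, against the 30 mm width. Lifting.

Call:
carry_out(moves=[{"jaw": 0,"dx": 0.002,"dy": 0,"dz": -0.02,"yaw": 0},{"jaw": 0,"dx": 0.004,"dy": -0.001,"dz": -0.05,"yaw": 0},{"jaw": 0,"dx": 0.005,"dy": -0.001,"dz": -0.06,"yaw": 0},{"jaw": 0,"dx": 0,"dy": 0,"dz": -0.03,"yaw": -0.15},{"jaw": 0,"dx": 0,"dy": 0,"dz": -0.03,"yaw": -0.15},{"jaw": 0,"dx": 0,"dy": 0,"dz": -0.03,"yaw": -0.148}])

```text
t: 6.12
tool_pos: [0.6124, 0.1698, 0.2398]
orientation: [-2.278, -2.098, -0.118]
force: [0.4, 0.1, -1.0]
opening: 0.0291
gripper_force: 40.0
```

```bash
python3 st.py;python3 go.py .60 -.09 .62 -.086
```

```text
6.125 [0.143 0.171 1.408 0.078 1.524 0.224] [0.612 0.17  0.24 ] 0.029126877969164224 39.99815583229065 [ 0.4  0.1 -1. ]
[[ 0.081  0.996  0.028]
 [ 0.993 -0.083  0.083]
 [ 0.085  0.021 -0.996]]
yaw 0.003 shift after yaw [-0.2268  0.0178 -0.4006] before [-0.2268  0.0171 -0.4006] len 0.461
tool z [ 0.028  0.083 -0.996]
```

Call:
carry_out(moves=[{"jaw": 0,"dx": -0.0284,"dy": 0.002,"dz": -0.05,"yaw": 0},{"jaw": 0,"dx": -0.0284,"dy": 0.002,"dz": -0.05,"yaw": 0},{"jaw": 0,"dx": -0.0284,"dy": 0.002,"dz": -0.05,"yaw": 0},{"jaw": 0,"dx": -0.0284,"dy": 0.002,"dz": -0.05,"yaw": 0},{"jaw": 0,"dx": -0.0284,"dy": 0.002,"dz": -0.05,"yaw": 0},{"jaw": 0,"dx": -0.0284,"dy": 0.002,"dz": -0.05,"yaw": 0},{"jaw": 0,"dx": -0.0284,"dy": 0.002,"dz": -0.05,"yaw": 0},{"jaw": 0,"dx": -0.0284,"dy": 0.002,"dz": -0.05,"yaw": 0}])

```text
t: 7.12
tool_pos: [0.5977, -0.0864, 0.6146]
orientation: [-2.285, -2.093, -0.119]
force: [0.8, -1.8, 0.0]
opening: 0.0291
gripper_force: 40.0
```

Call:
carry_out(moves=[{"jaw": 0,"dx": 0,"dy": 0,"dz": -0.06,"yaw": 0},{"jaw": 0,"dx": 0,"dy": 0,"dz": -0.06,"yaw": 0},{"jaw": 0,"dx": 0,"dy": 0,"dz": -0.06,"yaw": 0},{"jaw": 0,"dx": 0,"dy": 0,"dz": -0.06,"yaw": 0}])

```text
t: 7.62
tool_pos: [0.5183, -0.0873, 0.7277]
orientation: [2.304, 2.102, 0.203]
force: [-0.1, -0.4, -0.0]
opening: 0.0293
gripper_force: 40.0
```

```bash
python3 st.py
```

```text
7.625 [-0.342  0.478  0.022  0.195  2.557 -0.083] [ 0.518 -0.087  0.728] 0.02929373488566859 39.99874770641327 [-0.1 -0.4 -0. ]
[[ 0.087  0.99   0.107]
 [ 0.993 -0.095  0.075]
 [ 0.085  0.099 -0.991]]
```

Call:
carry_out(moves=[{"jaw": 0,"dx": 0,"dy": 0.04,"dz": -0.045,"yaw": 0},{"jaw": 0,"dx": 0,"dy": 0.04,"dz": -0.045,"yaw": 0},{"jaw": 0,"dx": 0,"dy": 0.04,"dz": -0.045,"yaw": 0}])

```text
t: 8.0
tool_pos: [0.5426, -0.0898, 0.7419]
orientation: [2.246, 2.04, 0.303]
force: [-0.0, -0.2, -1.1]
opening: 0.0295
gripper_force: 40.0
```

```bash
python3 st.py
```

```text
8.0 [-0.348  0.46   0.023  0.214  2.472 -0.072] [ 0.543 -0.09   0.742] 0.029479263138442468 39.999266266822815 [-0.  -0.2 -1.1]
[[ 0.087  0.974  0.208]
 [ 0.993 -0.102  0.065]
 [ 0.084  0.2   -0.976]]
```

Call:
carry_out(moves=[{"jaw": 0,"dx": 0,"dy": 0.04,"dz": -0.045,"yaw": 0},{"jaw": 0,"dx": 0,"dy": 0.04,"dz": -0.045,"yaw": 0}])

```text
t: 8.25
tool_pos: [0.551, -0.0913, 0.7588]
orientation: [2.204, 1.996, 0.369]
force: [0.2, 0.3, -1.1]
opening: 0.0293
gripper_force: 40.0
```

```bash
cat > tgt.py <<'E'
from h import *
from scipy.spatial.transform import Rotation as R
np.set_printoptions(precision=4,suppress=True)
Mg=R.from_rotvec([-2.678,-1.525,-.098]).as_matrix();pg=np.array([.6144,.1776,.017])
hd=1.036;Lg=np.c_[[np.sin(hd),-np.cos(hd),0],[np.cos(hd),np.sin(hd),0],[0,0,1.]]
C=Mg.T@Lg; c=Mg.T@(np.array([.6144,.1771,.031])-pg)
s=read_state();M=R.from_rotvec(s['orientation']).as_matrix()
L=M@C; ctr=s['tool_pos']+M@c
ax=1.4845;th=.305
ya=np.array([np.cos(ax),np.sin(ax),0]);xa=np.array([ya[1],-ya[0],0]);n=-np.sin(th)*xa+np.cos(th)*np.array([0,0,1])
foc=np.array([.6715,-.1025,.075])+.155*n
print("link n",L[:,2],"want",n,"err",np.arccos(abs(L[:,2]@n)),"y",L[:,1],"want",ya,np.arccos(abs(L[:,1]@ya)))
d=foc-ctr;print("ctr",ctr,"foc",foc,"tool shift",M.T@d,np.linalg.norm(d),"n in tool",M.T@n)
E
python3 st.py;python3 tgt.py
```

```text
8.25 [-0.358  0.437  0.023  0.23   2.423 -0.066] [ 0.551 -0.091  0.759] 0.029252931607891493 39.999255537986755 [ 0.2  0.3 -1.1]
[[ 0.087  0.957  0.277]
 [ 0.993 -0.107  0.056]
 [ 0.083  0.27  -0.959]]
link n [-0.2871  0.0293  0.9575] want [-0.2992  0.0259  0.9538] err 0.013063218779008547 y [0.1102 0.9939 0.0027] want [0.0862 0.9963 0.    ] 0.02424031083623911
ctr [ 0.5472 -0.0913  0.7722] foc [ 0.6251 -0.0985  0.2228] tool shift [-0.0462 -0.0731  0.5482] 0.5549318950418932 n in tool [ 0.0793 -0.0313 -0.9964]
```

The link normal is 0.013 rad off and its length 0.024 rad off. Descending most of the way to the focus, then a look.

Call:
carry_out(moves=[{"jaw": 0,"dx": -0.0046,"dy": -0.0073,"dz": 0.054,"yaw": 0},{"jaw": 0,"dx": -0.0046,"dy": -0.0073,"dz": 0.054,"yaw": 0},{"jaw": 0,"dx": -0.0046,"dy": -0.0073,"dz": 0.054,"yaw": 0},{"jaw": 0,"dx": -0.0046,"dy": -0.0073,"dz": 0.054,"yaw": 0},{"jaw": 0,"dx": -0.0046,"dy": -0.0073,"dz": 0.054,"yaw": 0},{"jaw": 0,"dx": -0.0046,"dy": -0.0073,"dz": 0.054,"yaw": 0},{"jaw": 0,"dx": -0.0046,"dy": -0.0073,"dz": 0.054,"yaw": 0},{"jaw": 0,"dx": -0.0046,"dy": -0.0073,"dz": 0.054,"yaw": 0}])

```text
t: 9.25
tool_pos: [0.6097, -0.0954, 0.379]
orientation: [2.206, 1.995, 0.374]
force: [0.3, -0.8, -0.5]
opening: 0.0293
gripper_force: 40.0
```

```bash
python3 tgt.py
```

```text
link n [-0.2878  0.0257  0.9573] want [-0.2992  0.0259  0.9538] err 0.011869417073404455 y [0.1108 0.9938 0.0066] want [0.0862 0.9963 0.    ] 0.025570032679473498
ctr [ 0.6058 -0.0955  0.3924] foc [ 0.6251 -0.0985  0.2228] tool shift [-0.0161 -0.0271  0.1678] 0.17072221050826628 n in tool [ 0.0828 -0.031  -0.9961]
```

Call:
carry_out(moves=[{"jaw": 0,"dx": -0.004,"dy": -0.0068,"dz": 0.045,"yaw": 0},{"jaw": 0,"dx": -0.004,"dy": -0.0068,"dz": 0.045,"yaw": 0},{"jaw": 0,"dx": -0.004,"dy": -0.0068,"dz": 0.04,"yaw": 0},{"jaw": 0,"dx": -0.003,"dy": -0.005,"dz": 0.025,"yaw": 0},{"jaw": 0,"dx": -0.001,"dy": -0.002,"dz": 0.01,"yaw": 0},{"jaw": 0,"dx": 0,"dy": 0,"dz": 0,"yaw": 0},{"jaw": 0,"dx": 0,"dy": 0,"dz": 0,"yaw": 0}])

```text
t: 10.12
tool_pos: [0.6284, -0.0987, 0.2155]
orientation: [2.205, 1.995, 0.375]
force: [-0.3, 0.4, -0.6]
opening: 0.0297
gripper_force: 40.0
```

```bash
python3 tgt.py; python3 - <<'E'
from h import *
for n in("scene","top"): cv2.imwrite(f"pics/{n}3.png",cv2.cvtColor(read_camera(n),cv2.COLOR_RGB2BGR))
s,t=cv2.imread("pics/scene3.png"),cv2.imread("pics/top3.png")
cv2.imwrite("pics/c3.png",np.hstack([cv2.resize(s[150:275,310:410],(400,500)),cv2.resize(t[110:235,280:380],(400,500))]))
E
```

```text
link n [-0.2892  0.0262  0.9569] want [-0.2992  0.0259  0.9538] err 0.010443103912719688 y [0.1106 0.9938 0.0062] want [0.0862 0.9963 0.    ] 0.025302004557432027
ctr [ 0.6246 -0.0988  0.2289] foc [ 0.6251 -0.0985  0.2228] tool shift [-0.0002 -0.0012  0.006 ] 0.006134676388399226 n in tool [ 0.0825 -0.0295 -0.9962]
```

View pics/c3.png

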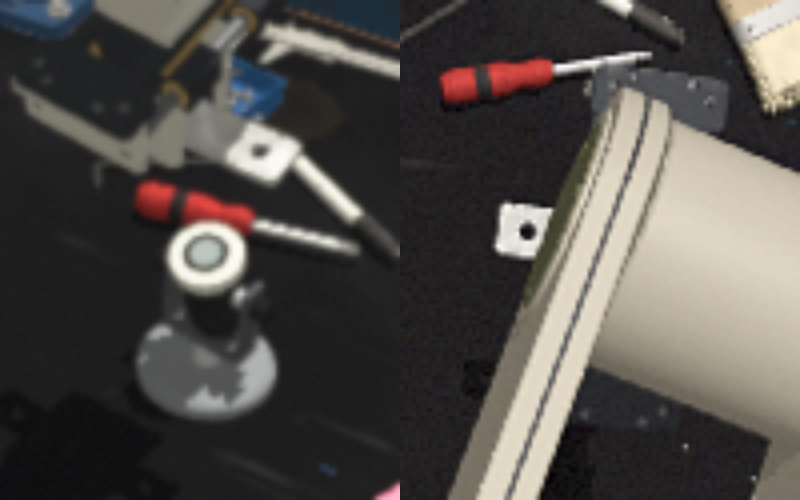

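The link sits above the lens. The scene view shows its -y hole at (375.0,187.8), and the top view its +y hole at (311.8,167.5). Lowering the last 6 mm after comparing these with the prediction.

Call:
carry_out(moves=[{"jaw": 0,"dx": 0,"dy": -0.001,"dz": 0.006,"yaw": 0.012},{"jaw": 0,"dx": 0,"dy": 0,"dz": 0,"yaw": 0.012},{"jaw": 0,"dx": 0,"dy": 0,"dz": 0,"yaw": 0},{"jaw": 0,"dx": 0,"dy": 0,"dz": 0,"yaw": 0}])

```text
t: 10.72
tool_pos: [0.6283, -0.098, 0.2075]
orientation: [2.232, 1.972, 0.376]
force: [-0.4, 0.5, -0.1]
opening: 0.0293
gripper_force: 40.0
```

```bash
cat >> tgt.py <<'E'
c0=np.array([.6246,-.0988,.2289]);y=np.array([.1106,.9938,.0062]);nn=L[:,2]
print(proj("scene",c0-.0504*y+.003*nn),proj("top",c0+.0504*y+.003*nn));print(s['dq'],s['t'],s['gripper_force'])
E
python3 tgt.py
```

```text
link n [-0.2847  0.0256  0.9583] want [-0.2992  0.0259  0.9538] err 0.01517978938638691 y [0.1333 0.991  0.0131] want [0.0862 0.9963 0.    ] 0.04922925336148185
ctr [ 0.6245 -0.0981  0.2209] foc [ 0.6251 -0.0985  0.2228] tool shift [-0.0002  0.0012 -0.0017] 0.0020675674327397153 n in tool [ 0.0822 -0.0342 -0.996 ]
(np.float64(375.3802037787999), np.float64(187.57209255724365)) (np.float64(312.15847343607254), np.float64(167.1715772514709))
[ 0.001   0.0005 -0.0012  0.001   0.0003 -0.0002] 10.725 39.99935567378998
```

Prediction and pictures agree within 0.5 px. The small yaw went the wrong way, so I'll undo it and then hand in.

Call:
carry_out(moves=[{"jaw": 0,"dx": 0,"dy": 0,"dz": -0.001,"yaw": -0.024},{"jaw": 0,"dx": 0,"dy": 0,"dz": 0,"yaw": -0.022},{"jaw": 0,"dx": 0,"dy": 0,"dz": 0,"yaw": 0},{"jaw": 0,"dx": 0,"dy": 0,"dz": 0,"yaw": 0},{"jaw": 0,"dx": 0,"dy": 0,"dz": 0,"yaw": 0},{"jaw": 0,"dx": 0,"dy": 0,"dz": 0,"yaw": 0}])

```text
t: 11.48
tool_pos: [0.6279, -0.098, 0.2083]
orientation: [2.183, 2.019, 0.37]
force: [-0.3, -0.1, -0.2]
opening: 0.0296
gripper_force: 40.0
```

```bash
python3 tgt.py && python3 -c "from plant import *;print(close_job())"
```

```text
link n [-0.2883  0.0252  0.9572] want [-0.2992  0.0259  0.9538] err 0.011398763375838674 y [0.0896 0.996  0.0008] want [0.0862 0.9963 0.    ] 0.003504669102991145
ctr [ 0.6241 -0.0981  0.2218] foc [ 0.6251 -0.0985  0.2228] tool shift [-0.0002  0.0013 -0.0008] 0.0015407215211413648 n in tool [ 0.0837 -0.0306 -0.996 ]
(np.float64(375.3783260266155), np.float64(187.57609130273653)) (np.float64(312.1589451318928), np.float64(167.1764191577948))
[-0.0005  0.0001  0.001   0.0011  0.0023 -0.0003] 11.475 39.9993771314621
the job is handed in; nothing more can be done
None
```

Job handed in at about 11.5 s, no verdict returned: the link is held still at 40 N, by my measurements 2 mm from the focus point, with its underside about 0.01 rad off square to the lens and its length under 0.01 rad off the axle.

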